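Refit the light head of the desk lamp

ROBOT

A 7-joint arm with a two-finger parallel gripper is mounted at the origin on the work surface. World frame = base frame: x ahead of the robot, y to its left, z up, the work surface at z = 0. Lengths are in m, angles in rad, forces in N, time in s.
With the tool pointing down it reaches from about 0.4 to 0.9 m from the base axis. Payload 5.6 kg.
Tool frame: the origin (TCP) lies midway between the tips of the shut fingers; the grasp point (between the pads) lies 19 mm behind it; z points along the fingers, y is the line along which they close (so a half turn about z gives the same grasp; the last joint's range is limited). The gripper opens to 92 mm and grips with 3 to 60 N. Pads are 20 mm wide; open, the fingers measure 128 mm over their backs; the gripper's body (75 mm by 189 mm) begins 69 mm behind the grasp point.
Start: joints at [-1.36, 0.468, -0.012, 1.603, 0.006, 1.071, -0.056], TCP at [0.163, 0.629, 0.215] pointing down, gripper open.
Joint ranges: [-2.53, 2.53], [-0.31, 2.02], [-1.57, 1.55], [0.28, 2.44], [-1.29, 4.43], [0.15, 1.84], [-2.92, 2.92]. Speed limits (rad/s): [2.57, 2.57, 3.14, 3.14, 3.14, 3.14, 3.14].

INTERFACE

Orientations are given as a rotation vector (axis times angle).
In Python, from workcell import ctrl gives the robot as it stands. Calls block until the motion is done:
- ctrl.move_ptp(position, orientation): joint-space move of the TCP to a pose.
- ctrl.movel(position, vel=0.15, rot=None): straight line of the TCP; rot=None keeps the orientation; vel is the mean speed in m/s.
- ctrl.move_joints(angles): joint-space move.
- ctrl.command_gripper(opening, force=None): finger opening in m; force is the grip in N (None keeps the last); returns when the fingers have stopped.
- ctrl.sleep(seconds).
- ctrl.inverse_kinematics(position, orientation): joint angles nearest the present ones, or None.
- ctrl.capture(name): name is "scene" or "top" or "wrist"; returns a dict with "pixels" (400x640x3 uint8, red, green, blue), "fx", "fy", "cx", "cy" (pixels), "dist" ([k1, k2, p1, p2, k3] as OpenCV has them; the pictures are not rectified), "T" (4x4, takes a point from camera to world coordinates). Camera axes: x right, y up, looking along -z (the intrinsics and any distortion apply to the point x, -y, -z); pixel columns grow to the right and rows downward; lengths in m; the calibration is good to about 2 mm. A picture is of the moment at which its call begins. There is no depth.
A pose or a line that the arm cannot do raises ctrl.MotionError and nothing moves.
- ctrl.job_done(): hands the job in; it is judged then, once.
Readings, each from a call of its own:
- ctrl.get_clock(): time.
- ctrl.get_joints(): joint angles.
- ctrl.get_joint_velocities(): joint speeds.
- ctrl.get_joint_efforts(): joint torques, N m.
- ctrl.get_eef_pos(): TCP position.
- ctrl.get_eef_rot(): TCP orientation.
- ctrl.get_force(): force on the tool from outside, world axes, zero at the start.
- ctrl.get_ft_torque(): the same for the moment, N m.
- ctrl.get_gripper_width(): finger opening in m.
- ctrl.get_gripper_force(): force on a finger pad.
Only numpy, scipy, OpenCV 4.12 (cv2) and the standard library are available. Lean on these libraries where they do the work, as an engineer would, in place of code of your own. Each camera call takes 0.05 s, during which the arm holds its last target. There are 200 camera calls.

TASK

The light head of the desk lamp has been taken off and stands on the desk: put it back. Lift it by its bar grip, push its neck up into the lamp's socket so that the lugs go in through the slots, press it up against the spring and turn it counter-clockwise (seen from above) until the lugs stop, then let it sink into its lock and let go so that it hangs there level by itself. Feel for the slots and the stop and do not force it, and leave the other things on the desk where they are.

Things in the scene. Friction and masses are not known exactly. Their poses are not given: they have to be found in the camera images.
- lamp: Brass desk lamp without its light head, fixed. Origin on the desk straight below the socket's vertical axis, z up, +x from that axis to the post (190 mm away, base disc 156 mm across), roughly away from the robot. Post 300 mm high; arm at 350 mm height. Socket: round housing 94 mm across, open below, underside at 250 mm, straight wall to 276 mm, then tapering.
- lamp_socket (a point): On the socket's axis in the plane of its underside, 250 mm above the desk; axes as the lamp's. Opening 67 mm across, with three like bayonet tracks 120 degrees apart: slot, ridge, pocket, stop, in counter-clockwise order seen from above. Socket parts do not turn in use.
- lamp_slot (a point): Nominal middle of one entry slot, 38 mm from the axis, in the underside's plane. Slots are 22 degrees wide (a lug fills 16). To enter, the grip stands 41 degrees clockwise (from above) of the lamp's -x by this nominal; but all tracks may be turned together up to 14 degrees either way, unseen: feel for them. Clockwise of the slot is solid.
- lamp_pocket (a point): Nominal middle of the pocket's floor, 41 degrees counter-clockwise of that slot (turned with it), 38 mm from the axis. Floor 5 mm above the underside, 22 degrees wide, then a solid stop. Between slot and pocket a ridge 19 degrees long, top 7.5 mm above the underside: lugs must pass over it. Lugs in pockets: grip along the lamp's -x by the nominal.
- lamp_spring (a point): Centre of the underside of the sprung plate in the socket at rest, 10 mm above the socket's underside; 56 mm across. The neck's top pushes it up: 1.5 N at first, 0.3 N more per mm, 12 mm travel, then solid. It presses the lugs into the pockets with about 2.7 N.
- head: Loose light head, 0.24 to 0.35 kg, standing on its flat frosted face. Origin: centre of that underside; z up, +x along its grip. Brass drum 92 mm across, 36 mm high; on it a neck 62 mm across with three lugs; a straight bar grip on one side. Mass centre within 30 mm of the axis, on the grip's side.
- head_grip (a point): On the bar grip, 85 mm from the head's axis along +x, 24 mm above its underside; axes as the head's. The pale wooden grip is 16 mm wide, 24 mm high (12 to 36 mm above the underside) and runs from 55 to 140 mm from the axis. Held here and pressed up against the spring, the head sags in the fingers by about 2 degrees (its neck lower than the grip by some 3 mm) unless the hand is leant against it.
- head_neck (a point): Centre of the neck's top, on the head's axis, 58 mm above its underside. Locked, it is on the socket's axis, 14 mm above the socket's underside. Pushed up against the ring beside the slots it stops 4 mm above the underside; the drum meets the socket at 22 mm.
- head_lug (a point): Outer end of the lug opposite the grip: 40 mm from the axis along the head's -x. Three lugs stand out from the neck (31 to 40 mm from the axis, 10 mm wide, 49 to 54 mm above the head's underside) at 60, 180 and 300 degrees from +x.
- notebook: Closed green book 140 x 200 x 16 mm lying under the lamp; origin centre of its underside.
- mug: White mug, 82 mm across, 95 mm high; origin centre of its underside.
- pencil_cup: Empty wooden pencil cup, 76 mm across, 100 mm high; origin centre of its underside.
- ginger_jar: Blue ceramic jar, 96 mm across, 130 mm high; origin centre of its underside.
- paperweight: Glass paperweight, 68 mm across, 39 mm high; origin centre of its underside.
- stapler: Stapler 130 x 34 x 36 mm; origin centre of its underside, x along it.
- spectacle_case: Spectacle case 60 x 155 x 34 mm; origin centre of its underside, y along it.
Not all that is in view belongs to the job. There is more than one size of the head; the one meant has the size given above.

How it is judged:
On the way:
1. the neck is up in the socket with its lugs through the slots (z of head_neck in the frame of lamp_socket above 0.0105 m and horizontal distance between head_neck and lamp_socket below 0.006 m and angle between head's own z axis and vertical below 0.15 rad), for 0.1 s.
At the end, for the whole second after the job is handed in: Head hangs locked, released, at rest: neck top 12 to 15.5 mm above the socket's underside (lugs down in the pockets), within 6 mm of its axis, tilt under 4 degrees, grip along the lamp's -x (head_grip within 31 mm to either side and more than 72 mm out) (z of head_neck in the frame of lamp_socket between 0.012 and 0.0155 m and horizontal distance between head_neck and lamp_socket below 0.006 m and angle between head's own z axis and vertical below 0.07 rad and x of head_grip in the frame of lamp_socket below -0.072 m and y of head_grip in the frame of lamp_socket between -0.031 and 0.031 m and linear speed of head below 0.01 m/s and angular speed of head below 0.1 rad/s); the robot touches nothing.
It fails at once if the head is forced: more than 60 N between it and the lamp (contact force between head and lamp above 60 N).
It fails at once if something else on the desk is moved by more than 20 mm (distance of any of notebook, mug, pencil_cup, ginger_jar, paperweight, stapler, spectacle_case from where it was at the start of the episode above 0.02 m).
It also fails if it takes over 72 s, if anything falls off the work surface, if the arm or the gripper's body presses on something with over 40 N, if the wrist force passes 120 N, or if a joint passes its speed limit or range.

## Working session

There is one attempt and no reset: what is moved stays moved. The work goes in short steps, each a Python script; the robot and the scene stay as the last script left them, time stands still between calls to the robot, and variables do not carry over. Pictures are saved under pics/ and viewed, at most 10 in all, crops included, and the job is handed in when it is done.

```bash
ls; mkdir -p pics; python3 - <<'E'
from workcell import ctrl
import cv2,json,numpy as np
for n in("scene","top"):
    c=ctrl.capture(n); cv2.imwrite(f"pics/{n}0.png",c["pixels"][:,:,::-1])
    json.dump({k:np.asarray(v).tolist() for k,v in c.items() if k!="pixels"},open(f"{n}.json","w"))
    print(n,c["fx"],c["cx"],c["cy"],c["dist"],np.round(c["T"],3).tolist())
print(ctrl.get_eef_rot(),ctrl.get_force(),ctrl.get_clock())
E
```

```text
pics
scene 441.4227711485858 323.15856880190057 199.0293798382092 [-0.04552401  0.          0.          0.          0.        ] [[0.255, -0.676, 0.691, 1.373], [0.967, 0.187, -0.173, -0.245], [-0.013, 0.713, 0.701, 0.974], [0.0, 0.0, 0.0, 1.0]]
top 382.4674535063169 322.2987073196856 196.92963787753357 [-0.0618169  0.         0.         0.         0.       ] [[-0.028, 0.994, -0.107, 0.411], [-0.999, -0.025, 0.026, -0.036], [0.023, 0.108, 0.994, 1.4], [0.0, 0.0, 0.0, 1.0]]
[-3.97747410e-01 -3.11624018e+00  2.42626163e-03] [ 0.06978264  0.05666932 -0.14743726] 0.1
```

View pics/scene0.png

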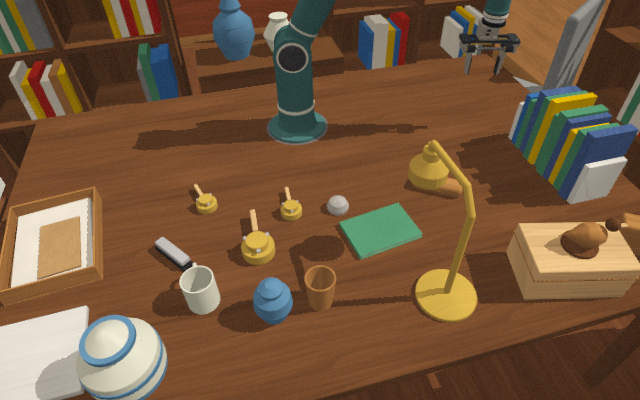

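View pics/top0.png

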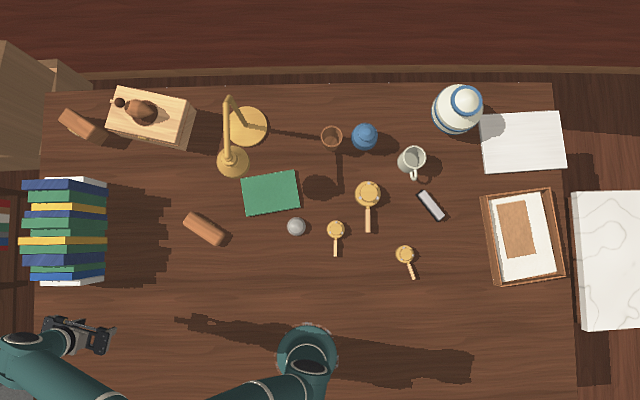

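Scene: the lamp's socket is at about (429,170) and its base at (446,295). Candidates for the head in the top view are a big one at (368,193) and small ones at (336,230) and (405,254). At about 280 px/m a 92 mm drum is about 26 px across, which fits the one at (368,193). I'll check that in enlarged crops.

```bash
python3 - <<'E'
import cv2,numpy as np
t=cv2.imread("pics/top0.png");s=cv2.imread("pics/scene0.png")
def crop(im,x,y,w,h,f): return cv2.resize(im[y:y+h,x:x+w],None,fx=f,fy=f,interpolation=cv2.INTER_CUBIC)
a=crop(t,330,170,80,60,5); b=crop(s,225,200,80,60,5) 
c=crop(t,205,90,80,60,5)*1; d=crop(s,395,135,80,60,5)
o=np.vstack([np.hstack([a,b]),np.hstack([c,d])])
for i in range(0,800,50): cv2.line(o,(i,0),(i,6),(255,255,255),1);cv2.line(o,(i,300),(i,306),(255,255,255),1)
cv2.imwrite("pics/c1.png",o)
E
```

```text
(no output)
```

View pics/c1.png

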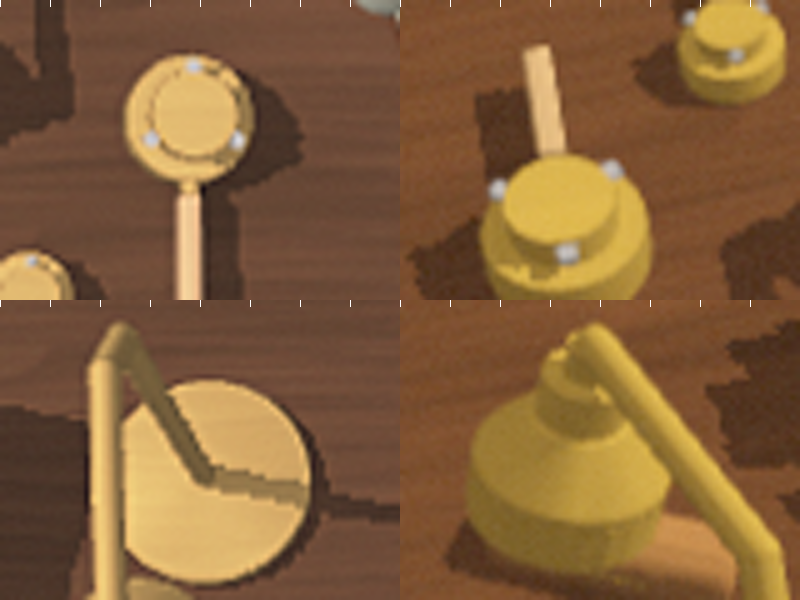

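The crops confirm the choice: the drum is 26 px across, about 93 mm, with the grip pointing down in the image towards the robot. Next I'll fit the poses.

```bash
cat > h.py <<'E'
import json,cv2,numpy as np
from scipy.optimize import least_squares
from scipy.spatial.transform import Rotation as R
F=np.diag([1.,-1,-1])
class Cam:
    def __init__(s,d):
        if isinstance(d,str): d=json.load(open(d+".json"))
        s.K=np.array([[d["fx"],0,d["cx"]],[0,d["fy"],d["cy"]],[0,0,1.]]);s.D=np.array(d["dist"],float);s.T=np.array(d["T"])
    def proj(s,P):
        P=np.atleast_2d(np.asarray(P,float)); M=np.linalg.inv(s.T); q=(P@M[:3,:3].T+M[:3,3])@F
        return cv2.projectPoints(q.reshape(-1,1,3),np.zeros(3),np.zeros(3),s.K,s.D)[0].reshape(-1,2)
    def ray(s,uv,z):
        u=cv2.undistortPoints(np.array([[uv]],float),s.K,s.D).ravel()
        d=s.T[:3,:3]@(F@[u[0],u[1],1]); o=s.T[:3,3]; return o+d*(z-o[2])/d[2]
def rz(a): return R.from_euler('z',a).as_matrix()
def pose(p,L): return np.array(L)@rz(p[2]).T+np.r_[p[:2],0]
def circ(r,z,n=60,cx=0):
    a=np.linspace(0,2*np.pi,n);return np.c_[cx+r*np.cos(a),r*np.sin(a),0*a+z]
E
python3 - <<'E'
from h import *
t,s=Cam("top"),Cam("scene")
# head
a=np.radians([180,60,300]); L=np.c_[.037*np.cos(a),.037*np.sin(a),[.053]*3]
ot=np.array([[193,65],[151,139],[238,141]])/5+[330,170]-.4
osn=np.array([[567,253],[612,170],[498,189]])
osn=(osn-[400,0])/5+[225,200]-.4
print(t.ray((369,192.6),.058), s.ray((225+160/5,200+198/5),.058))
nt=np.array([[369,192.6]]);ns=np.array([[225+160/5-.4,200+198/5-.4]])
for perm in ([0,1,2],[0,2,1]):
    def f(p,which=3):
        W=pose(p,L[perm]);N=pose(p,[[0,0,.058]])
        r=[]
        if which&1:r+=[t.proj(W)-ot,t.proj(N)-nt]
        if which&2:r+=[s.proj(W)-osn,s.proj(N)-ns]
        return np.ravel(r)
    for w in(1,2,3):
        q=least_squares(f,[.43,-.15,np.pi],args=(w,));print(perm,w,q.x.round(4),np.abs(q.fun).max().round(2),(q.fun**2).mean()**.5)
# grip
print("grip end top",t.ray((367.5,232),.036))
# lamp
print("base",t.ray((246.6,126),.012),s.ray((446,297),.012))
print("socket rim",s.ray((395+(468-400)/5,135+190/5),.250),s.ray((395+(672-400)/5,135+190/5),.250))
E
```

```text
[ 0.56751071 -0.23710848  0.058     ] [ 0.57444284 -0.23197178  0.058     ]Traceback (most recent call last):
  File "<stdin>", line 18, in <module>
    return func(*args, **kwargs)
    vector_fun = VectorFunction(
        fun_wrapped,
    ...<6 lines>...
        workers=workers
    )
    self._update_fun()
    ~~~~~~~~~~~~~~~~^^
    self.f = self.fun_wrapped(xp_copy(self.x))
             ~~~~~~~~~~~~~~~~^^^^^^^^^^^^^^^^^
    return np.atleast_1d(self.fun(x))
                         ~~~~~~~~^^^
    return self.f(x, *self.args, **self.kwargs)
           ~~~~~~^^^^^^^^^^^^^^^^^^^^^^^^^^^^^^
  File "<stdin>", line 16, in f
    return asanyarray(a).ravel(order=order)
           ~~~~~~~~~~^^^
ValueError: setting an array element with a sequence. The requested array has an inhomogeneous shape after 1 dimensions. The detected shape was (2,) + inhomogeneous part.
```

```bash
python3 - <<'E'
import cv2,numpy as np
t=cv2.imread("pics/top0.png")
def crop(im,x,y,w,h,f): return cv2.resize(im[y:y+h,x:x+w],None,fx=f,fy=f,interpolation=cv2.INTER_CUBIC)
cv2.imwrite("pics/c2.png",np.hstack([crop(t,205,95,70,100,5),crop(t,340,170,70,100,5)]))
E
```

```text
(no output)
```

View pics/c2.png

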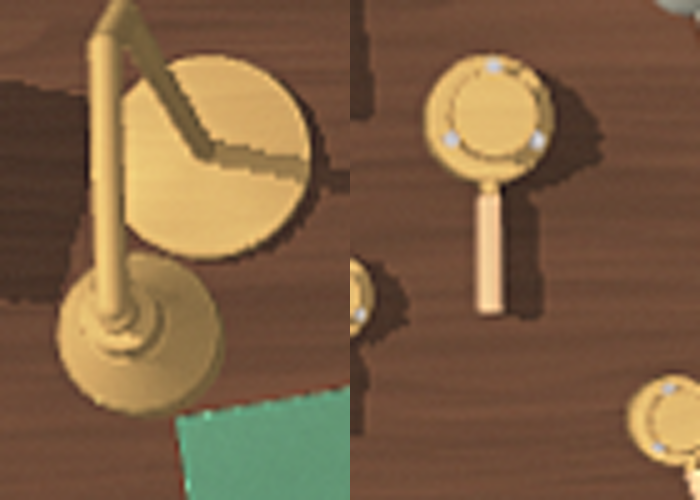

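```bash
python3 - <<'E'
from h import *
t,s=Cam("top"),Cam("scene")
a=np.radians([180,60,300]); L=np.c_[.037*np.cos(a),.037*np.sin(a),[.053]*3]
ot=np.array([[493-150,65],[451-150,141],[538-150,141]])/5+[300,170]-.4+[10,0]
ot[:,0]=np.array([494,452,538])/5-70+340-.4
osn=np.array([[567,253],[612,170],[498,189]]);osn=(osn-[400,0])/5+[225,200]-.4
nt=np.array([[(494-350)/5+339.6,113.5/5+169.6]]);ns=np.array([[225+160/5-.4,200+198/5-.4]])
ge_t=np.array([[(490-350)/5+339.6,313/5+169.6]])
ge_s=np.array([[(537-400)/5+224.6,45/5+199.6]])
for perm in ([0,1,2],[0,2,1]):
    def f(p,w=3):
        W=pose(p,L[perm]);N=pose(p,[[0,0,.058]]);G=pose(p,[[.14,0,.036]])
        r=[]
        if w&1:r+=[*(t.proj(W)-ot),*(t.proj(N)-nt),*(t.proj(G)-ge_t)]
        if w&2:r+=[*(s.proj(W)-osn),*(s.proj(N)-ns),*(s.proj(G)-ge_s)]
        return np.ravel(r)
    for w in(1,2,3):
        q=least_squares(f,[.57,-.23,np.pi],args=(w,));print(perm,w,q.x.round(4),(q.fun**2).mean()**.5)
        if w==3 and perm[1]==2 or (w==3): print(q.fun.reshape(-1,2).round(1).tolist())
def ext(c,p,w):
    P=np.vstack([c.proj(pose(p,circ(.047,z))) for z in(.25,.276)])
    return P[:,0].min(),P[:,0].max(),P[:,1].max()
def lf(p,w=3):
    r=[]
    if w&1:
        r+=list(np.array(ext(t,p,1))-[57/5+204.6,221/5+204.6,413/5+94.6])
        B=t.proj(pose(p,circ(.078,.010,cx=.19)))
        r+=[B[:,0].max()-(312/5+204.6),B[:,1].min()-(55/5+94.6),B[:,1].max()-(258/5+94.6)]
    if w&2:
        r+=list(np.array(ext(s,p,1))-[(468-400)/5+394.6,(672-400)/5+394.6,(572-300)/5+134.6])
        B=s.proj(pose(p,circ(.078,.010,cx=.19)));r+=[B[:,0].min()-415,B[:,0].max()-477.5,B[:,1].min()-271]
    return np.array(r)
for w in(1,2,3):
    q=least_squares(lf,[.6,.3,0],args=(w,));print("lamp",w,q.x.round(4),q.fun.round(1))
E
```

```text
[0, 1, 2] 1 [ 0.568  -0.2359  3.1005] 7.858146434061808
[0, 1, 2] 2 [ 0.5713 -0.2335  3.0976] 10.425819728646834
[0, 1, 2] 3 [ 0.5696 -0.2343  3.0995] 9.24127620834562
[[-0.4, -0.7], [17.0, -0.3], [-18.2, -0.6], [-0.2, -0.3], [-0.4, -0.5], [-0.4, -0.2], [-23.2, 3.0], [22.7, -4.7], [-0.7, -0.8], [-0.3, -0.4]]
[0, 2, 1] 1 [ 0.5679 -0.2358  3.1007] 0.23039339514672427
[0, 2, 1] 2 [ 0.5721 -0.2335  3.1014] 0.23789981554739523
[0, 2, 1] 3 [ 0.5699 -0.2344  3.1017] 0.5299814399186448
[[-0.4, -0.8], [-1.0, -0.7], [-0.2, -0.4], [-0.2, -0.4], [-0.3, -0.6], [-0.4, -0.1], [-0.1, -0.8], [-0.5, -0.7], [-0.7, -0.6], [-0.4, -0.3]]
lamp 1 [0.6474 0.2021 0.0148] [-0.   0.1  0.7 -0.  -0.4 -0.5]
lamp 2 [0.6539 0.201  0.027 ] [ 0.2  0.   1.2  0.1 -0.4 -1.1]
lamp 3 [0.6506 0.2022 0.025 ] [-0.1  0.  -0.3 -0.6 -1.1 -1.3  0.1 -0.1  0.2 -0.1 -0.7 -2.1]
```

```bash
cat >> h.py <<'E'
def tool(psi,lean=0,flip=1):
    # tool x along +-grip direction psi; lean>0 raises the neck side (rotation about horizontal axis across the bar)
    g=np.array([np.cos(psi),np.sin(psi),0]);z=np.array([0,0,-1.]);x=flip*g;y=np.cross(z,x)
    M=np.c_[x,y,z]; ax=np.cross([0,0,1],g)  # +rot about ax: g dips, so neck rises
    return (R.from_rotvec(ax*lean)*R.from_matrix(M))
E
python3 - <<'E'
from h import *
from workcell import ctrl
q0=ctrl.get_joints();print(R.from_rotvec(ctrl.get_eef_rot()).as_matrix().round(2))
A=np.array([.6505,.202])
for fl in(1,-1):
    for nm,c,psi,z in[("head",np.array([.57,-.2345]),3.10,.1),("head",np.array([.57,-.2345]),3.10,.005)]+[("l%d"%d,A,3.16-np.radians(d),.2) for d in(60,41,20,0,-16)]:
        p=c+.085*np.array([np.cos(psi),np.sin(psi)])
        j=ctrl.inverse_kinematics([*p,z],tool(psi,0,fl).as_rotvec());print(fl,nm,None if j is None else np.round(j,2))
E
```

```text
[[-0.97  0.25 -0.  ]
 [ 0.25  0.97 -0.  ]
 [-0.   -0.   -1.  ]]
1 head [-0.23  0.54  0.79  2.01 -0.53  0.81  2.39]
1 head [ 0.11  0.61  0.35  2.02 -0.37  0.57  2.24]
1 l60 [-0.71  0.52  0.34  1.59 -0.19  1.06  0.22]
1 l41 [-0.68  0.47  0.29  1.66 -0.15  1.03  0.53]
1 l20 [-0.62  0.42  0.24  1.72 -0.12  1.01  0.9 ]
1 l0 [-0.58  0.4   0.23  1.76 -0.11  1.    1.28]
1 l-16 [-0.5   0.39  0.18  1.76 -0.08  0.99  1.58]
-1 head [-0.31  0.58  0.9   2.01 -0.61  0.84 -0.67]
-1 head [-0.12  0.68  0.64  2.03 -0.68  0.65 -0.63]
-1 l60 [-1.25  0.9   1.34  1.63 -0.9   1.36 -2.38]
-1 l41 [-1.28  0.86  1.34  1.7  -0.87  1.32 -2.03]
-1 l20 [-1.28  0.81  1.35  1.76 -0.83  1.28 -1.63]
-1 l0 [-0.93  0.46  0.71  1.78 -0.35  1.03 -1.64]
-1 l-16 [-0.86  0.44  0.67  1.79 -0.32  1.02 -1.35]
```

```bash
python3 - <<'E'
from h import *
from workcell import ctrl
ctrl.movel([.22,.45,.3],vel=.3,rot=tool(2.6,0,1).as_rotvec() if 0 else None)
for p,psi in(([.40,.25,.30],2.6),([.46,-.05,.28],3.1)):
    ctrl.move_ptp(p,tool(psi).as_rotvec()); print(ctrl.get_clock(),np.round(ctrl.get_joints(),2))
ctrl.movel([.485,-.233,.15],vel=.3,rot=tool(3.1017).as_rotvec())
ctrl.sleep(.2)
print(ctrl.get_clock(),ctrl.get_eef_pos(),np.round(ctrl.get_joints(),2),ctrl.get_force())
c=ctrl.capture("wrist");cv2.imwrite("pics/w1.png",c["pixels"][:,:,::-1])
json.dump({k:np.asarray(v).tolist() for k,v in c.items() if k!="pixels"},open("w1.json","w"))
W=Cam(c);p=(.57,-.2345,3.1017)
print(W.proj(pose(p,[[0,0,.058],[.14,0,.036],[.055,0,.036],[-.037,0,.053]])).round(1))
E
```

```text
1.9917 [-0.9   0.07  0.28  1.93 -0.02  1.14  0.42]
3.1667 [-0.55  0.06  0.61  2.   -0.04  1.1   1.62]
4.2667 [ 0.48585633 -0.23155722  0.15092888] [-0.14  0.41  0.66  1.97 -0.32  0.87  2.22] [ 0.1143272   0.44763619 -0.13514425]
[[320.2 281.7]
 [320.4 137.9]
 [320.3 222.6]
 [320.1 310.2]]
```

View pics/w1.png

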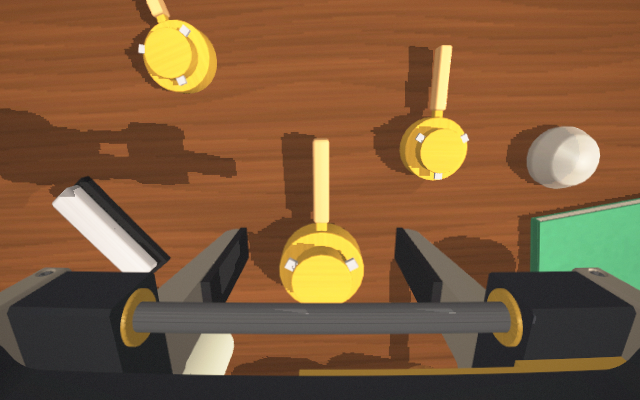

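The wrist view agrees with the fit: grip end at (320.5,139.5) against 137.9 predicted, neck near (321,281). Grasping now.

```bash
python3 - <<'E'
from h import *
from workcell import ctrl
ctrl.command_gripper(.06)
print("pre",ctrl.get_eef_pos())
rot=tool(3.1017).as_rotvec()
ctrl.movel([.485,-.2312,.06],vel=.15,rot=rot)
ctrl.movel([.485,-.2312,.006],vel=.06,rot=rot);ctrl.sleep(.2)
print("down",ctrl.get_eef_pos(),ctrl.get_force())
ctrl.command_gripper(0.0,force=55);ctrl.sleep(.2)
print("grip",ctrl.get_eef_pos(),R.from_rotvec(ctrl.get_eef_rot()).as_matrix().round(4)[:,0],ctrl.get_gripper_width(),ctrl.get_gripper_force(),ctrl.get_force(),ctrl.get_ft_torque())
f0=ctrl.get_force()
ctrl.movel([.485,-.2312,.12],vel=.12,rot=rot);ctrl.sleep(.3)
print("up",ctrl.get_eef_pos(),R.from_rotvec(ctrl.get_eef_rot()).as_matrix().round(4)[:,0],ctrl.get_gripper_width(),ctrl.get_force(),ctrl.get_ft_torque(),ctrl.get_clock())
E
```

```text
pre [ 0.48497184 -0.23306578  0.14995996]
down [ 0.48525995 -0.23123557  0.00632849] [-0.20243239  0.1713197   0.02336406]
grip [ 0.48497129 -0.2312325   0.00599486] [-9.992e-01  3.980e-02  1.000e-04] 0.015566559508076212 54.999820590019226 [ 0.31259833 -0.10962488  0.31432863] [-0.00491305  0.01161201  0.01475435]
up [ 0.48472306 -0.23118918  0.11955606] [-9.992e-01  4.000e-02  9.000e-04] 0.015693912823512218 [-0.2886425   0.10100299 -2.8659129 ] [-0.02237028  0.18385452  0.02602723] 9.2833
```

```bash
python3 - <<'E'
from h import *
from workcell import ctrl
psi=3.12;rot=tool(psi).as_rotvec()
ctrl.movel([.44,-.1,.15],vel=.25,rot=rot)
ctrl.movel([.44,.16,.15],vel=.25,rot=rot);ctrl.sleep(.5)
print(ctrl.get_eef_pos(),np.round(ctrl.get_joints(),2),ctrl.get_force(),ctrl.get_clock())
I={n:ctrl.capture(n)["pixels"][:,:,::-1] for n in("top","scene")}
print(ctrl.get_eef_pos())
for n in I: cv2.imwrite(f"pics/{n}1.png",I[n])
def crop(im,x,y,w,h,f): return cv2.resize(im[y:y+h,x:x+w],None,fx=f,fy=f,interpolation=cv2.INTER_CUBIC)
p=(.526,.162,3.12)
for n in("top","scene"): print(n,Cam(n).proj(pose(p,[[0,0,.202],[.085,0,.18],[-.046,0,.18]])).round(1))
u=Cam("top").proj(pose(p,[[0,0,.202]]))[0].astype(int);v=Cam("scene").proj(pose(p,[[0,0,.202]]))[0].astype(int)
print(u-[40,30],v-[40,30])
cv2.imwrite("pics/c3.png",np.hstack([crop(I["top"],u[0]-25,u[1]-30,50,60,8),crop(I["scene"],v[0]-25,v[1]-30,50,60,8)]))
print("origins",u-[25,30],v-[25,30])
E
```

```text
[0.44003743 0.1599137  0.15005715] [-0.88  0.26  0.54  2.12 -0.19  0.8   1.32] [ 0.1656306   0.62390432 -3.5647536 ] 11.6917
[0.43999686 0.16001284 0.15002254]
top [[249.5 203.4]
 [250.3 230.7]
 [250.8 189.8]]
scene [[392.  162.6]
 [381.2 150.1]
 [397.1 179.6]]
[209 173] [352 132]
origins [224 173] [367 132]
```

View pics/c3.png

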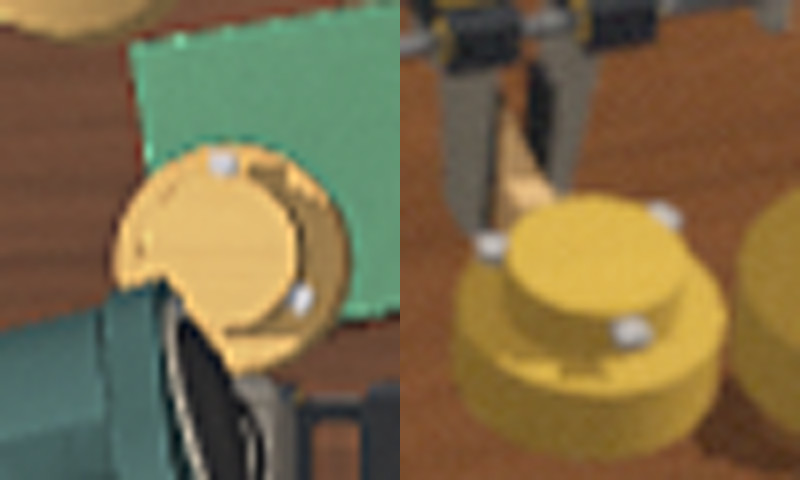

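```bash
python3 - <<'E'
from h import *
t,s=Cam("top"),Cam("scene")
zb=.1435
L=lambda d:[.0375*np.cos(np.radians(d)),.0375*np.sin(np.radians(d)),zb+.053]
px=lambda o,x,y=0:np.array([x,y])/8+np.array(o)-.45
OT=(224,173);OS=(367,132)
def f(p,w):
    q=(p[0],p[1],3.12);r=[]
    if w&1:
        r+=list(t.proj(pose(q,[L(180)]))[0]-px(OT,223,163))+list(t.proj(pose(q,[L(300)]))[0]-px(OT,301,298))+list(t.proj(pose(q,[L(60)]))[0]-px(OT,301,298)) if 0 else list(t.proj(pose(q,[L(180)]))[0]-px(OT,223,163))
        D=np.vstack([t.proj(pose(q,circ(.046,zb+z))) for z in(.0,.036)])
        r+=[D[:,0].min()-px(OT,113)[0],D[:,0].max()-px(OT,351)[0],D[:,1].min()-px(OT,0,143)[1]]
    if w&2:
        N=s.proj(pose(q,circ(.031,zb+.058)))
        r+=[N[:,0].min()-px(OS,504-400)[0],N[:,0].max()-px(OS,689-400)[0],N[:,1].min()-px(OS,0,195)[1]]
        D=np.vstack([s.proj(pose(q,circ(.046,zb+z))) for z in(.0,.036)])
        r+=[D[:,0].min()-px(OS,453-400)[0],D[:,0].max()-px(OS,727-400)[0],D[:,1].max()-px(OS,0,457)[1]]
        r+=list(s.proj(pose(q,[L(180)]))[0]-px(OS,631-400,332))
    return np.array(r)
lamp={1:(.6474,.2021),2:(.6539,.2010),3:(.6506,.2022)}
for w in(1,2,3):
    q=least_squares(f,[.526,.162],args=(w,));print(w,q.x.round(4),q.fun.round(1),"delta",(np.array(lamp[w])-q.x).round(4))
E
```

```text
1 [0.523  0.1578] [-0.2 -0.3 -0.1  0.3  0.3] delta [0.1244 0.0443]
2 [0.5244 0.1601] [ 0.2 -0.  -0.6 -0.4 -0.2  0.9  0.4 -0.4] delta [0.1295 0.0409]
3 [0.5241 0.1594] [-0.7 -0.6 -0.6 -0.3 -0.1 -0.1 -0.3 -0.7 -0.6 -0.5  0.9  0.1 -0.4] delta [0.1265 0.0428]
```

```bash
cat >> h.py <<'E'
AX=np.array([.6512,.201]);YAW=.02;LEAN=.02;D=.085
def tcp(h,deg,dx=(0,0),lean=None,ax=None):
    """TCP pose so that neck top is h (m) above the underside at axis+dx; deg = grip angle from lamp -x (ccw+)"""
    lean=LEAN if lean is None else lean; ax=AX if ax is None else np.asarray(ax)
    psi=np.pi+YAW+np.radians(deg);g=np.array([np.cos(psi),np.sin(psi),0]);r=tool(psi,lean)
    G=np.r_[ax+dx,.25+h]+D*g-[0,0,.033]
    return G+r.apply([0,0,.019]),r.as_rotvec()
def F(c,n=5):
    a=[]
    for _ in range(n): a.append(np.r_[c.get_force(),c.get_ft_torque()]);c.sleep(.02)
    return np.mean(a,0)
E
python3 - <<'E'
from h import *
from workcell import ctrl
def go(h,deg,dx=(0,0),vel=.15,**k):
    p,r=tcp(h,deg,dx,**k); ctrl.movel(p,vel=vel,rot=r)
psi=np.pi+YAW-np.radians(41);g=np.array([np.cos(psi),np.sin(psi)])
go(-.006,-41,.12*g,.25)
go(-.006,-41,(0,0),.2)
ctrl.sleep(.3);f0=F(ctrl);print(f0.round(2),ctrl.get_clock(),np.round(ctrl.get_joints(),2))
for h in np.arange(-5,6.1,1)*1e-3:
    go(h,-41,vel=.01);f=F(ctrl,4);print(round(h*1e3,1),(f-f0).round(2))
    if f0[2]-f[2]>2: break
print(ctrl.get_clock())
np.save("f0.npy",f0)
E
```

```text
[ 0.01  0.15 -2.79  0.13  0.24 -0.01] 13.8167 [-0.93  0.52  0.64  1.69 -0.33  1.03  0.69]
-5.0 [ 0.23 -0.05 -0.32 -0.01 -0.01  0.02]
-4.0 [ 0.26 -0.2  -0.31 -0.   -0.01  0.05]
-3.0 [ 0.06 -0.24  0.13  0.02 -0.03  0.  ]
-2.0 [ 0.18 -0.18  0.62 -0.01  0.    0.01]
-1.0 [-0.94 -0.27 -0.15 -0.03  0.19 -0.04]
0.0 [-1.67  0.23 -0.54  0.02  0.31 -0.1 ]
1.0 [-1.84  0.03 -0.99  0.04  0.46 -0.1 ]
2.0 [-2.62 -0.27 -1.38  0.07  0.59 -0.12]
3.0 [-2.5   0.07 -2.73  0.25  0.72 -0.16]
16.6667
```

```bash
python3 - <<'E'
from h import *
from workcell import ctrl
f0=np.load("f0.npy")
def go(h,deg,dx=(0,0),vel=.15,**k):
    p,r=tcp(h,deg,dx,**k); ctrl.movel(p,vel=vel,rot=r)
H=.0015
def probe(base,d,n=8):
    for i in range(0,n):
        o=np.array(base)+np.array(d)*i*.001; go(H,-41,o,vel=.012)
        f=F(ctrl,3)-f0; print((o*1e3).round(1),f[:3].round(2))
        if i and np.dot(f[:2],d)<-2: return o
    return o
b=probe((0,0),(-1,0),9)
cx=-.0025 if False else b[0]
print("x-limit",b,ctrl.get_clock())
E
```

```text
[0. 0.] [-4.69 -0.35  0.12]
[-1.  0.] [-0.68 -0.26  0.47]
[-2.  0.] [ 0.39 -0.57 -1.03]
[-3.  0.] [-0.1  -0.15 -0.17]
[-4.  0.] [ 0.2  -0.06 -0.18]
[-5.  0.] [ 0.05 -0.69 -0.51]
[-6.  0.] [ 1.61 -0.33 -0.63]
[-7.  0.] [ 5.33 -0.43 -2.17]
x-limit [-0.007  0.   ] 19.0917
```

```bash
python3 - <<'E'
from h import *
from workcell import ctrl
f0=np.load("f0.npy")
def go(h,deg,dx=(0,0),vel=.15,**k):
    p,r=tcp(h,deg,dx,**k); ctrl.movel(p,vel=vel,rot=r)
H=.0015
def probe(base,d,n):
    for i in range(0,n):
        o=np.array(base)+np.array(d)*i*.001; go(H,-41,o,vel=.012)
        f=F(ctrl,3)-f0; print((o*1e3).round(1),f[:3].round(2))
        if i and np.dot(f[:2],d)<-2: return o
    return o
go(H,-41,(-.0033,0),.03)
probe((-.0033,.001),(0,1),5)
go(H,-41,(-.0033,0),.03)
probe((-.0033,-.001),(0,-1),5)
go(H,-41,(-.0033,0),.03)
print(ctrl.get_clock())
E
```

```text
[-3.3  1. ] [ 0.05  0.25 -0.2 ]
[-3.3  2. ] [-0.01  0.15 -0.62]
[-3.3  3. ] [ 0.04 -2.06  0.24]
[-3.3 -1. ] [-0.11  0.23 -0.06]
[-3.3 -2. ] [ 0.04  0.08 -0.03]
[-3.3 -3. ] [-0.2 -0.2  0.1]
[-3.3 -4. ] [-0.91  2.08  0.21]
22.0
```

```bash
sed -i 's/^AX=np.array(\[.6512,.201\])/AX=np.array([.6478,.2005])/' h.py; python3 - <<'E'
from h import *
from workcell import ctrl
f0=np.load("f0.npy")
def go(h,deg,dx=(0,0),vel=.15,**k):
    p,r=tcp(h,deg,dx,**k); ctrl.movel(p,vel=vel,rot=r)
go(.0015,-49,vel=.04);go(.0015,-57,vel=.04)
for h in(.004,.006,.0075):
    go(h,-57,vel=.015);print(h,(F(ctrl,3)-f0).round(2))
for deg in np.arange(-57,-25,2):
    go(.0075,deg,vel=.02);f=F(ctrl,3)-f0;print(deg,f.round(2),round(ctrl.get_clock(),1))
    if f[2]>-1 : break
E
```

```text
0.004 [-0.16 -0.47 -3.32  0.41  0.16  0.02]
0.006 [-1.25  0.98 -7.21  0.63  0.4  -0.02]
0.0075 [-3.13  1.39 -8.6   1.    0.81 -0.03]
-57 [ -4.37   2.72 -10.16   1.24   1.11  -0.07] 24.2
-55 [-2.31  3.25 -9.26  1.19  0.86  0.05] 24.5
-53 [-0.55  2.85 -9.38  1.13  0.54  0.12] 24.9
-51 [ 0.52  1.96 -8.75  0.91  0.2   0.18] 25.2
-49 [ 1.87  1.49 -8.16  0.71  0.03  0.2 ] 25.6
-47 [ 1.38  0.76 -7.58  0.51 -0.04  0.21] 25.9
-45 [ 0.87  0.77 -6.18  0.4   0.02  0.14] 26.3
-43 [ 0.71  0.18 -5.27  0.37  0.12  0.13] 26.6
-41 [ 0.95  0.76 -5.29  0.5   0.14  0.15] 27.0
-39 [-0.1   1.65 -4.93  0.54  0.18  0.14] 27.3
-37 [-0.34  0.85 -4.86  0.47  0.19  0.08] 27.7
-35 [-0.47  0.41 -4.17  0.35  0.19  0.04] 28.0
-33 [ 0.53  0.49 -3.32  0.28  0.17  0.12] 28.4
-31 [ 0.69  0.57 -2.18  0.09  0.13  0.06] 28.7
-29 [-0.29 -0.32 -1.82 -0.03  0.04  0.03] 29.1
-27 [-0.18 -0.39  0.09  0.01  0.02  0.  ] 29.4
```

```bash
python3 - <<'E'
from h import *
from workcell import ctrl
f0=np.load("f0.npy")
def go(h,deg,dx=(0,0),vel=.15,**k):
    p,r=tcp(h,deg,dx,**k); ctrl.movel(p,vel=vel,rot=r)
for h in np.arange(8.5,13,1)*1e-3:
    go(h,-27,vel=.015);f=F(ctrl,4)-f0;print(round(h,4),f.round(2),round(ctrl.get_clock(),1))
    if f[2]<-5: break
i=ctrl.capture("scene")["pixels"][130:230,370:490,::-1]
cv2.imwrite("pics/c4.png",cv2.resize(i,None,fx=5,fy=5,interpolation=cv2.INTER_CUBIC))
E
```

```text
0.0085 [-0.3   0.03 -0.17 -0.03 -0.    0.  ] 29.7
0.0095 [-0.2  -0.31 -0.48 -0.02  0.01  0.01] 30.1
0.0105 [ 0.3  -0.21 -0.   -0.01  0.01  0.01] 30.4
0.0115 [-0.15 -0.41 -0.17 -0.02  0.02  0.02] 30.7
0.0125 [-0.14 -0.26 -0.16 -0.04  0.02  0.02] 31.0
```

View pics/c4.png

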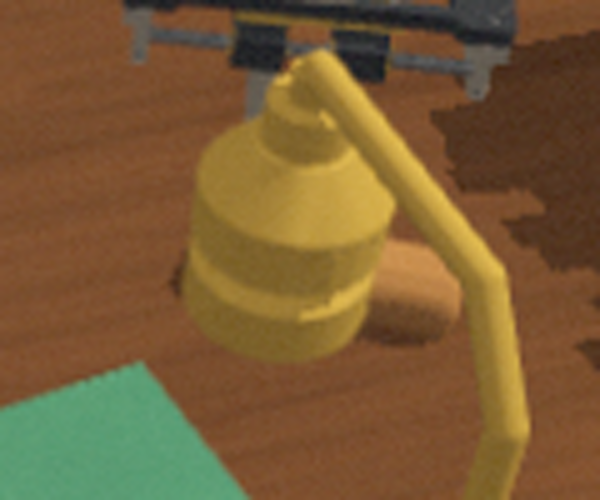

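```bash
python3 - <<'E'
from h import *
from workcell import ctrl
f0=np.load("f0.npy")
def go(h,deg,dx=(0,0),vel=.15,**k):
    p,r=tcp(h,deg,dx,**k); ctrl.movel(p,vel=vel,rot=r)
for h in np.arange(13.5,20.6,1)*1e-3:
    go(h,-27,vel=.015);f=F(ctrl,4)-f0;print(round(h,4),f.round(2),round(ctrl.get_clock(),1))
    if f[2]<-5: break
E
```

```text
0.0135 [-0.08 -0.2  -1.95  0.03  0.05  0.04] 31.4
0.0145 [-0.   -0.11 -2.58  0.03  0.14 -0.01] 31.7
0.0155 [-0.37 -0.56 -2.71  0.07  0.19 -0.  ] 32.0
0.0165 [-0.84  0.3  -3.32  0.06  0.3  -0.02] 32.3
0.0175 [-0.86 -0.49 -2.82  0.07  0.37 -0.02] 32.6
0.0185 [-1.36  0.17 -3.62  0.07  0.42  0.  ] 33.0
0.0195 [-1.34 -0.27 -4.08  0.09  0.49 -0.02] 33.3
0.0205 [-1.83  0.36 -4.41  0.14  0.53 -0.03] 33.6
```

```bash
python3 - <<'E'
from h import *
from workcell import ctrl
f0=np.load("f0.npy")
def go(h,deg,dx=(0,0),vel=.15,**k):
    p,r=tcp(h,deg,dx,**k); ctrl.movel(p,vel=vel,rot=r)
for h,l in((.019,.035),(.0185,.05),(.0185,.06),(.0195,.06)):
    go(h,-27,vel=.015,lean=l);f=F(ctrl,4)-f0;print(h,l,f.round(2),round(ctrl.get_clock(),1))
dx=np.array([0.,0])
for _ in range(2):
    dx+=np.clip(f[:2],-3,3)*.0005
    go(.0195,-27,dx,vel=.015,lean=.06);f=F(ctrl,4)-f0;print(dx,f.round(2),round(ctrl.get_clock(),1))
E
```

```text
0.019 0.035 [ 0.52 -0.37 -4.02  0.04  0.2   0.  ] 33.9
0.0185 0.05 [ 1.25 -0.8  -3.93  0.02  0.03  0.03] 34.2
0.0185 0.06 [ 1.86 -0.58 -4.22  0.05 -0.03  0.03] 34.5
0.0195 0.06 [ 2.35 -0.82 -4.43  0.05 -0.04  0.04] 34.9
[ 0.0011738 -0.0004122] [-2.08  0.61 -4.35  0.23  0.72 -0.04] 35.2
[ 0.00013206 -0.00010505] [ 0.12  0.27 -4.04  0.18  0.35  0.01] 35.5
```

```bash
python3 - <<'E'
from h import *
from workcell import ctrl
f0=np.load("f0.npy")
def go(h,deg,dx=(0,0),vel=.15,**k):
    p,r=tcp(h,deg,dx,**k); ctrl.movel(p,vel=vel,rot=r)
dx=np.array([.0001,-.0001])
for deg in np.arange(-25,20,2.):
    go(.0198,deg,dx,vel=.02,lean=.06);f=F(ctrl,3)-f0
    psi=np.pi+YAW+np.radians(deg);g=np.array([np.cos(psi),np.sin(psi)]);tn=np.array([-g[1],g[0]])
    print(deg,"g %.2f tan %.2f z %.2f mz %.2f"%(f[:2]@g,f[:2]@tn,f[2],f[5]),dx.round(4),round(ctrl.get_clock(),1))
    if abs(f[:2]@tn)>4.5 or abs(f[5])>.3 : break
    if abs(f[:2]@g)>2: dx=dx+.0004*(f[:2]@g)*g
E
```

```text
-25.0 g -0.19 tan -0.93 z -4.15 mz 0.08 [ 0.0001 -0.0001] 35.8
-23.0 g 0.54 tan -0.38 z -4.42 mz 0.09 [ 0.0001 -0.0001] 36.2
-21.0 g -0.01 tan -1.13 z -5.05 mz 0.07 [ 0.0001 -0.0001] 36.5
-19.0 g -0.26 tan -0.94 z -4.54 mz 0.08 [ 0.0001 -0.0001] 36.9
-17.0 g -0.02 tan -0.44 z -4.88 mz 0.08 [ 0.0001 -0.0001] 37.2
-15.0 g -0.23 tan -0.55 z -4.15 mz 0.09 [ 0.0001 -0.0001] 37.6
-13.0 g 0.24 tan -0.68 z -4.52 mz 0.06 [ 0.0001 -0.0001] 37.9
-11.0 g -0.36 tan -0.69 z -4.81 mz 0.08 [ 0.0001 -0.0001] 38.3
-9.0 g -0.10 tan -0.20 z -4.84 mz 0.08 [ 0.0001 -0.0001] 38.6
-7.0 g 0.16 tan -0.46 z -4.33 mz 0.07 [ 0.0001 -0.0001] 39.0
-5.0 g 0.06 tan -0.34 z -4.14 mz 0.08 [ 0.0001 -0.0001] 39.3
-3.0 g 0.02 tan -0.77 z -4.45 mz 0.06 [ 0.0001 -0.0001] 39.7
-1.0 g 0.10 tan -0.30 z -5.13 mz 0.07 [ 0.0001 -0.0001] 40.0
1.0 g 0.01 tan -0.61 z -4.75 mz 0.07 [ 0.0001 -0.0001] 40.4
3.0 g -0.38 tan -0.32 z -5.04 mz 0.08 [ 0.0001 -0.0001] 40.7
5.0 g 0.15 tan -0.28 z -5.08 mz 0.06 [ 0.0001 -0.0001] 41.1
7.0 g -0.10 tan 0.13 z -4.47 mz 0.09 [ 0.0001 -0.0001] 41.4
9.0 g 0.18 tan -0.51 z -4.90 mz 0.03 [ 0.0001 -0.0001] 41.8
11.0 g 0.19 tan -0.12 z -4.88 mz 0.06 [ 0.0001 -0.0001] 42.1
13.0 g 0.15 tan -0.31 z -4.27 mz 0.09 [ 0.0001 -0.0001] 42.5
15.0 g -0.07 tan -0.52 z -4.66 mz 0.07 [ 0.0001 -0.0001] 42.8
17.0 g 0.11 tan -2.10 z -4.81 mz -0.25 [ 0.0001 -0.0001] 43.2
19.0 g 1.33 tan -6.72 z -3.16 mz -0.82 [ 0.0001 -0.0001] 43.5
```

```bash
python3 - <<'E'
from h import *
from workcell import ctrl
f0=np.load("f0.npy")
def go(h,deg,dx=(0,0),vel=.15,**k):
    p,r=tcp(h,deg,dx,**k); ctrl.movel(p,vel=vel,rot=r)
dx=np.array([.0001,-.0001])
go(.0198,15,dx,vel=.02,lean=.06);print((F(ctrl,4)-f0).round(2))
for h in np.arange(18,8,-1)*1e-3:
    go(h,15,dx,vel=.015,lean=.06);f=F(ctrl,4);print(round(h,4),(f-f0).round(2),round(ctrl.get_clock(),1))
    if f[2]-f0[2]>2.5: break
E
```

```text
[ 0.04 -0.17 -4.74 -0.37  0.4  -0.05]
0.018 [ 0.02 -1.41 -4.26 -0.5   0.37 -0.11] 44.4
0.017 [ 0.03 -1.98 -4.01 -0.66  0.31 -0.15] 44.7
0.016 [ 0.13 -2.27 -3.17 -0.7   0.27 -0.14] 45.0
0.015 [ 0.36 -1.83 -3.14 -0.55  0.18 -0.14] 45.3
0.014 [-0.36 -1.84 -0.92 -0.45  0.1  -0.08] 45.6
0.013 [-3.03 -1.77  6.14 -0.45  0.32 -0.09] 46.0
```

```bash
python3 - <<'E'
from h import *
from workcell import ctrl
f0=np.load("f0.npy")
def go(h,deg,dx=(0,0),vel=.15,**k):
    p,r=tcp(h,deg,dx,**k); ctrl.movel(p,vel=vel,rot=r)
dx=np.array([.0001,-.0001])
go(.0136,15,dx,vel=.015,lean=.06);print((F(ctrl,4)-f0).round(2))
ctrl.command_gripper(.07);ctrl.sleep(.3);print(ctrl.get_gripper_width(),F(ctrl,4).round(2))
psi=np.pi+YAW+np.radians(15);g=np.array([np.cos(psi),np.sin(psi)])
go(.0136,15,dx+.1*g,vel=.06,lean=.06);ctrl.sleep(.5);print(F(ctrl,4).round(2),ctrl.get_clock())
a=ctrl.capture("scene")["pixels"][130:230,370:490,::-1];b=ctrl.capture("wrist")["pixels"][:,:,::-1]
cv2.imwrite("pics/c5.png",np.hstack([cv2.resize(a,(360,300),interpolation=cv2.INTER_CUBIC),cv2.resize(b,(440,300))]))
E
```

```text
[-2.37 -1.17  6.55 -0.32  0.13 -0.1 ]
0.06988014678963343 [ 0.15  0.19 -0.1   0.04  0.06  0.02]
[ 0.24 -0.32  0.04  0.    0.07 -0.01] 49.9417
```

View pics/c5.png

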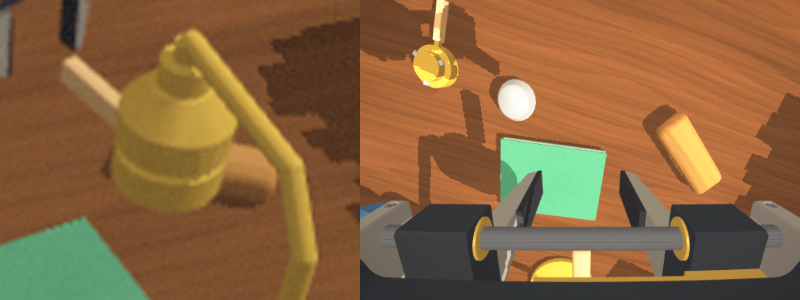

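The picture shows the head hanging level under the socket, with the grip towards the robot and the fingers clear of it. Handing in.

```bash
python3 -c "
from workcell import ctrl
print(ctrl.job_done(),ctrl.get_clock())"
```

```text
the job is handed in; nothing more can be done
the job is handed in; nothing more can be done
```

The light head is back in the lamp's socket: lugs through the slots, turned counter-clockwise to the stop, lowered into the pockets, released and hanging level in the last picture; I handed the job in at about 50 s, but the hand-in gave no verdict.

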